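# Set the sliding stop of a carton packing jig

### The job

Loosen the wing screw on the packing jig's sliding collar, slide the collar along its bar until its rubber buffer has pushed the carton up against the fence's backing plate and presses it there with about 10 N, then tighten the screw again so that the collar keeps that pressure by itself when you let go. Do not crush the carton (never press it with more than 20 N) and leave the cans, the jar and the tape dispenser where they stand.

Things in the scene. Friction and masses are not known exactly. Their poses are not given: they have to be found in the camera images.
- screw (a joint): angle of the wing screw about its upright axis, rad. 0 is fully tight (end stop); it grows as the screw is turned counter-clockwise seen from above, up to 2.4. Below about 0.6 the screw's point bites on the bar and the collar is locked (it holds over 25 N); above 0.9 the collar slides freely. Found tight, between 0 and 0.3. It takes about 0.14 N m to turn when loose, up to 0.25 N m for the last of the tightening, and stays where it is left.
- wing (a point): grasp point on the wing screw: centre of its flat steel wing, on the screw's axis, 118 mm above the table. The wing is an upright plate 36 mm long (its x axis), 10 mm thick (y axis) and 30 mm tall (z axis, up), so 15 mm of it stand above and below this point; 15 mm below this point is a thin stem 15 mm long down to the collar. It turns with the screw. The collar can be slid by the held wing.
- collar (a joint): position of the dark steel collar along the bar, m: grows towards the fence, 0 to 0.15. Loose, it drags with about 1.5 N plus 6 N per m/s. The collar is 47 mm in diameter and 44 mm long, on a square steel bar 18 mm thick and 450 mm long whose axis is 60 mm above the table; a flat aluminium arm reaches from it into the carton's lane and carries the buffer.
- buffer_face (a point): centre of the front face of the rubber buffer (a disc 32 mm in diameter), 60 mm above the table, on the middle of the lane. Its x and y axes are level; +y is the direction in which the collar slides towards the carton and the fence.
- buffer: the sprung rubber buffer, origin at the centre of its front face, axes as buffer_face. It gives 1 mm for every 4 N, up to 6 mm.
- carton: cardboard carton, 110 mm wide (x), 150 mm long (y, along the lane), 110 mm tall, 0.3 to 0.55 kg; origin at the centre of its underside, 12 mm above the table. It stands loose in the lane, 3 to 40 mm short of the fence's backing plate, and drags on the base with 1 to 5 N.
- fence: fixed aluminium fence plate across the lane's end, 130 mm wide, 100 mm tall, origin at the lower middle of its face that looks at the carton; +y points away from the carton, along the bar. On adjusting studs it carries a stiff grey backing plate (120 by 88 mm, 8 mm thick) that the carton comes to bear on: its face stands 10 to 30 mm in front of the fence plate's face, differently set each time, and this setting is not measured; it does not give way.
- jig: the jig, screwed to the table: plywood base 250 by 500 by 12 mm, origin at the centre of its underside. Its y axis runs along the bar and the lane towards the fence, z up; the lane's middle lies at x = -20 mm, the bar at x = +80 mm, the posts that carry the bar at y = -225 and +225 mm (tops 81 mm above the table).
- can_a: tall food can, 74 mm in diameter, 110 mm tall, origin at the centre of its underside; to be left alone
- can_b: squat food can, 84 mm in diameter, 85 mm tall, origin at the centre of its underside; to be left alone
- jar: jar, 70 mm in diameter, 120 mm tall, origin at the centre of its underside; to be left alone
- tape_gun: tape dispenser, 50 by 150 mm, 80 mm tall, origin at the centre of its underside; to be left alone
Things that resemble listed ones, but are neither listed nor needed, are in the scene too. There is more than one size of the carton; the one meant has the size given above.

How it is judged (in metres and radians):
On the way, in this order (a step that is already met when the one before it is completed fails the run):
1. the wing screw is loosened (value of joint screw above 0.8 rad), for 0.1 s.
2. with the screw loose, the collar is slid until the buffer presses the carton against the fence's backing plate (value of joint screw above 0.6 rad and contact force between buffer and carton above 6 N and contact force between fence and carton above 1 N), for 0.1 s.
3. the screw is tightened again while the buffer presses (value of joint screw below 0.5 rad and contact force between buffer and carton above 6 N), for 0.1 s.
At the end, for the whole second after the job is handed in: The screw is tight again (below 0.5 rad), the carton stands upright and still against the fence's backing plate, and the locked collar's buffer presses it there with 6 to 14 N (1.5 to 3.5 mm of buffer squash), with the robot touching nothing (all of step 3 and contact force between buffer and carton below 14 N and contact force between fence and carton above 1 N and angle between carton's own z axis and vertical below 0.05 rad and linear speed of carton below 0.01 m/s).
It fails at once if the buffer presses the carton with more than 20 N (contact force between buffer and carton above 20 N).
It fails at once if a can, the jar or the tape dispenser is moved more than 30 mm (distance of any of can_a, can_b, jar, tape_gun from where it was at the start of the episode above 0.03 m).
It also fails if it takes over 48 s, if anything falls off the work surface, if the arm or the gripper's body presses on something with over 40 N, if the wrist force passes 120 N, or if a joint passes its speed limit or range.

### The arm

A 6-joint arm with a two-finger parallel gripper is mounted at the origin on the work surface. World frame = base frame: x ahead of the robot, y to its left, z up, the work surface at z = 0. Lengths are in m, angles in degrees, forces in N, time in s.
With the tool pointing down it reaches from about 0.3 to 0.75 m from the base axis. Payload 8.5 kg.
Tool frame: the origin (TCP) lies midway between the tips of the shut fingers; the grasp point (between the pads) lies 19 mm behind it (env.hold_point_z is the distance from the TCP to the grasp point, in m); z points along the fingers, y is the line along which they close (so a half turn about z gives the same grasp; the last joint's range is limited). The gripper opens to 85 mm and grips with 20 to 120 N. Pads are 22 mm wide; open, the fingers measure 114 mm over their backs; the gripper's body (76 mm by 85 mm) begins 54 mm behind the grasp point. The pads swing forward as they close: fully open they stand 13 mm farther back than shut.
Start: joints at [53.153, 21.807, 74.336, -0, 83.858, -12.336], TCP at [0.228, 0.5, 0.231] pointing down, gripper open.
Joint ranges: [-178.18, 178.18], [-50.72, 133.34], [12.68, 142.11], [-81.47, 261.47], [9.98, 163.14], [-165.26, 165.26]. Speed limits (degrees/s): [136.94, 136.94, 180, 180, 180, 180].

### API

Orientations are given as a 3x3 rotation matrix whose columns are the frame's x, y, z axes.
In Python, from rig import observe, get_image, camera_info, env gives the robot as it stands.
- The arm moves only by the tool drive_tool, never from a script. Its arguments are lists of equal length, an entry for each row: "offset": the shift along the tool's x, y, z in units of 40 mm (1.0 is 40 mm), a list of three; "turn": the turn, a rotation vector about the tool's x, y, z in units of 6 degrees (1.0 is 6 degrees), a list of three; "hand": the opening, from 0 (shut) to 1 (fully open). A call has exactly 10 rows; each row shifts and turns the commanded pose from where the row before left it, along the tool's axes as they then stand; what a row does not reach is not made up. A row lasts 1/8 s, in which the tool goes at most 62.5 mm and 10.7 degrees, less where a joint would pass 70% of its speed; a pose out of reach is approached as far as the arm can. A call is refused whole if a number of a shift passes 1 or a number of a turn 1, either way. A call with a gripper value outside its range is refused whole. The fingers move at their own pace and stop on an object; "newtons" is the grip in N (left out, the last holds). Time passes only in rows, so rows that do not move let the fingers close, or fill a call up. It gives the time, the measured TCP pose, the force, the opening and the grip force at its end, in the units of the state.
- observe(): the state, without advancing time (a new reading comes with each control period).
- get_image(name): name is "side" or "top"; returns the picture (420x560x3 uint8, blue, green, red); there is no depth.
- camera_info(name): a dict with "fx", "fy", "cx", "cy" (pixels), "world_to_cam" (4x4, takes a point from world to camera coordinates). Camera axes: x right, y down, z forward; pixel columns grow to the right and rows downward; lengths in m; the calibration is good to about 2 mm. A picture is of the moment at which its call begins. camera_info takes no time and is no camera call.
- env.close_job(): hands the job in; it is judged then, once.
The state is a dict: "time_s": time; "q": joint angles; "qvel": joint speeds; "joint_efforts": joint torques, N m; "position": TCP position; "tool_rot": TCP orientation; "ft_force": force on the tool from outside, world axes, zero at the start; "wrist_torque": the same for the moment, N m; "grip_width": finger opening in m; "gripper_force": force on a finger pad.
Only numpy, scipy, OpenCV 4.12 (cv2) and the standard library are available. Lean on these libraries where they do the work, as an engineer would, in place of code of your own. Each camera call takes 0.05 s, during which the arm holds its last target. There are 200 camera calls.

## Working session

There is one attempt and no reset: what is moved stays moved. The work goes in short steps, Python scripts to look and compute and a tool call to move; the robot and the scene stay as the last step left them, time stands still between calls to the robot, and variables do not carry over. Pictures are saved under pics/ and viewed, at most 10 in all, crops included, and the job is handed in when it is done.

Besides the shell and the picture viewer there is one more tool, called after ">>>" by a JSON object that holds its "api" and its "payload". drive_tool: Moves the arm, as the interface text tells. Its arguments: {"type":"object","properties":{"offset":{"type":"array"},"turn":{"type":"array"},"hand":{"type":"array"},"newtons":{"type":"number"}},"required":["offset","turn","hand"]}

```bash
mkdir -p pics; ls; python3 - <<'E'
from rig import observe,get_image,camera_info,env
import cv2,json,numpy as np
for n in("top","side"):
    cv2.imwrite(f"pics/{n}0.png",get_image(n)); c=camera_info(n); print(n,c)
s=observe(); print(s)
E
```

```text
pics
top {'fx': 480.92457284446414, 'fy': 480.92457284446414, 'cx': 285.93647607099894, 'cy': 207.70938699057294, 'world_to_cam': array([[-0.053912  , -0.99854441,  0.00159729,  0.03819704],
       [-0.97444842,  0.05226161, -0.2184468 ,  0.55416501],
       [ 0.21804536, -0.01333339, -0.97584755,  1.30224789],
       [ 0.        ,  0.        ,  0.        ,  1.        ]])}
side {'fx': 506.56659558567526, 'fy': 506.56659558567526, 'cx': 279.34410640211553, 'cy': 205.25849771526413, 'world_to_cam': array([[ 0.73376823, -0.67914272,  0.01869094, -0.38743946],
       [-0.47143508, -0.5287784 , -0.70579201,  0.327094  ],
       [ 0.48921687,  0.50907619, -0.7081725 ,  1.00607527],
       [ 0.        ,  0.        ,  0.        ,  1.        ]])}
{'time_s': 0.1, 'q': array([ 5.31539320e+01,  2.18361263e+01,  7.43780044e+01, -1.23167414e-04,
        8.38591153e+01, -1.23358907e+01]), 'qvel': array([ 0.00821469, -0.09596399, -0.07509026, -0.06258462, -0.03062413,
       -0.08218399]), 'joint_efforts': array([ 4.82659278e-03, -4.49213076e+01, -2.31658745e+01, -1.08814852e-04,
        3.56218639e-03, -5.73024704e-05]), 'position': array([0.22801431, 0.50022374, 0.2307971 ]), 'tool_rot': array([[-9.09887588e-01,  4.14854183e-01, -7.64894356e-04],
       [ 4.14854799e-01,  9.09887051e-01, -1.02430752e-03],
       [ 2.71029211e-04, -1.24932480e-03, -9.99999183e-01]]), 'ft_force': array([-0.57870714,  0.53919923, -0.00299201]), 'wrist_torque': array([-0.10288944,  0.06714528,  0.00518062]), 'gripper_force': 0.0, 'grip_width': 0.08537614357207197}
```

View pics/top0.png

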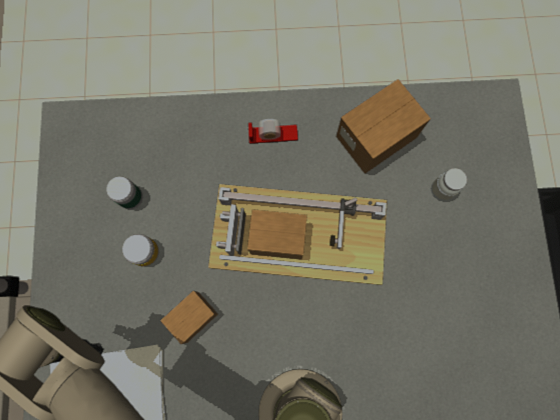

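View pics/side0.png

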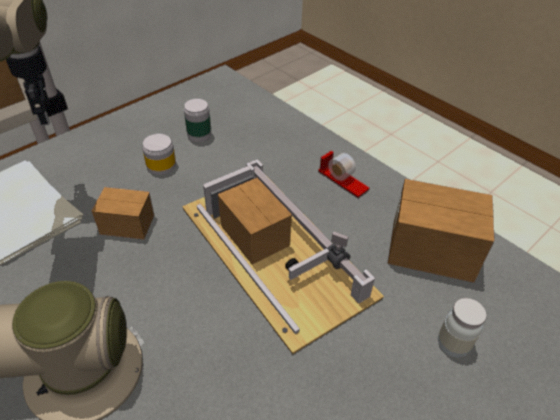

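The top view shows the jig with base corners at about (218,186), (386,203), (383,283) and (209,268). The fence is to the left, at about (233,230), and the collar and wing are near (349,207). In the side view the wing is near (340,240). I'll zoom in on both.

```bash
python3 - <<'E'
import cv2
a=cv2.imread("pics/top0.png")[175:290,203:393]; b=cv2.imread("pics/side0.png")[215:310,270:390]
cv2.imwrite("pics/t1.png",cv2.resize(a,None,fx=4.2,fy=4.2,interpolation=cv2.INTER_CUBIC))
cv2.imwrite("pics/s1.png",cv2.resize(b,None,fx=6,fy=6,interpolation=cv2.INTER_CUBIC))
E
```

```text
(no output)
```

View pics/t1.png

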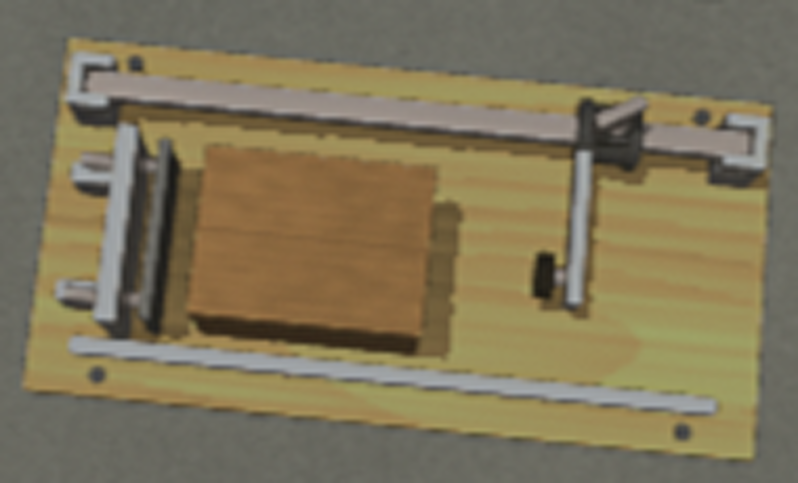

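View pics/s1.png

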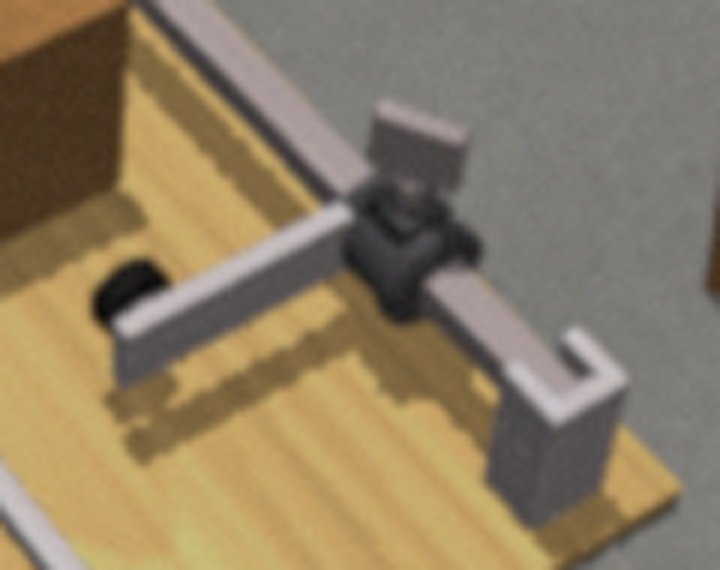

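The top crop shows the base corners at (70,38), (773,105), (754,458) and (24,390). The wing's top edge runs from about (600,124) to (646,102), the carton is at 190–437, and the buffer face is at x≈533. In the side crop the wing's top edge runs from (380,104) to (467,130), with its bottom edge from (370,178) to (455,190).

```bash
cat > h.py <<'E'
import numpy as np
from rig import camera_info
C={n:camera_info(n) for n in("top","side")}
def proj(n,P):
    c=C[n];p=np.atleast_2d(P)@c["world_to_cam"][:3,:3].T+c["world_to_cam"][:3,3]
    return np.c_[c["fx"]*p[:,0]/p[:,2]+c["cx"],c["fy"]*p[:,1]/p[:,2]+c["cy"]]
def ray(n,uv):
    c=C[n];R=c["world_to_cam"][:3,:3];t=c["world_to_cam"][:3,3]
    return -R.T@t,R.T@np.array([(uv[0]-c["cx"])/c["fx"],(uv[1]-c["cy"])/c["fy"],1])
def atz(n,uv,z):
    o,d=ray(n,uv);return o+d*(z-o[2])/d[2]
def tri(a,b):
    (o,d),(p,e)=ray("top",a),ray("side",b)
    s=np.linalg.lstsq(np.c_[d,-e],p-o,rcond=None)[0];A=o+d*s[0];B=p+e*s[1]
    return (A+B)/2,np.linalg.norm(A-B)
T=lambda x,y:(203+(x-1.6)/4.2,175+(y-1.6)/4.2)
S=lambda x,y:(270+(x-2.5)/6,215+(y-2.5)/6)
E
python3 - <<'E'
from h import *
from scipy.optimize import least_squares
np.set_printoptions(precision=4,suppress=True)
M=np.array([[.125,.25],[.125,-.25],[-.125,-.25],[-.125,.25]])
uv=np.array([T(70,38),T(773,105),T(754,458),T(24,390)])
sv=np.array([[0,0],S(682,490),[291,343],[184,211]])
def W(p,m,z):
    c,s=np.cos(p[2]),np.sin(p[2]);return np.c_[m@np.array([[c,s],[-s,c]])+p[:2],np.full(len(m),z)]
r=least_squares(lambda p:np.r_[(proj("top",W(p,M,.012))-uv).ravel(),(proj("side",W(p,M,.012))-sv)[1:].ravel()],[.5,0,0])
p=r.x;print("jig",p[:2],np.degrees(p[2]),r.fun)
L=lambda w:(lambda d:np.array([d[0]*np.cos(p[2])+d[1]*np.sin(p[2]),-d[0]*np.sin(p[2])+d[1]*np.cos(p[2])]))(np.array(w)[:2]-p[:2])
for a,b in(((600,124),(380,104)),((646,102),(467,130)),((623,113),(423,117))):
    q,e=tri(T(*a),S(*b));print(q,e,L(q))
print("side ends @z.133",[ (lambda q:(q[:2],L(q)))(atz("side",S(*b),.133)) for b in((380,104),(467,130))])
print("side bottom @z.103",[ (lambda q:(q[:2],L(q)))(atz("side",S(*b),.103)) for b in((370,178),(455,190))])
print("top ends @z.133",[ (lambda q:(q[:2],L(q)))(atz("top",T(*b),.133)) for b in((600,124),(646,102))])
for nm,x,z in(("carton top back",(437,212),.122),("carton top front",(200,230),.122),("buffer",(533,275),.062),("bufarm",(585,150),.07),("collar l",(577,130),.075),("collar r",(642,145),.075),("backing top",(163,142),.1)):
    print(nm,L(atz("top",T(*x),z)))
np.save("jig.npy",p)
E
```

```text
jig [ 0.4917 -0.0237] -8.601869873794177 [-1.0926 -0.7724 -0.4294 -0.969  -0.3649  0.1127 -1.2125 -0.6767  0.5187
 -1.8739  1.493   7.7263 -2.2317 -5.9749]
[ 0.5415 -0.1516  0.133 ] 0.0020328526334819556 [ 0.0683 -0.119 ]
[ 0.554 -0.182  0.135] 0.0023298718802603788 [ 0.0852 -0.1472]
[ 0.5477 -0.1667  0.134 ] 0.002083160502974759 [ 0.0767 -0.1331]
side ends @z.133 [(array([ 0.5424, -0.152 ]), array([ 0.0693, -0.1193])), (array([ 0.5566, -0.1815]), array([ 0.0877, -0.1463]))]
side bottom @z.103 [(array([ 0.5348, -0.1579]), array([ 0.0627, -0.1263])), (array([ 0.5538, -0.1827]), array([ 0.0852, -0.1479]))]
top ends @z.133 [(array([ 0.5406, -0.151 ]), array([ 0.0674, -0.1185])), (array([ 0.5535, -0.1816]), array([ 0.0847, -0.1469]))]
carton top back [ 0.0024 -0.0199]
carton top front [-0.0238  0.1295]
buffer [-0.0225 -0.0888]
bufarm [ 0.0639 -0.1164]
collar l [ 0.0759 -0.1096]
collar r [ 0.0698 -0.1535]
backing top [0.0357 0.1622]
```

```bash
cat >> h.py <<'E'
def mv(target,heading):
    "turn about tool z to heading of tool y (deg), then shift in the new axes, units of the moves"
    from rig import observe
    s=observe();R=s["tool_rot"];h=np.degrees(np.arctan2(R[1,1],R[0,1]))
    a=np.radians(heading);y=np.array([np.cos(a),np.sin(a),0]);z=np.array([0,0,-1]);x=np.cross(y,z)
    d=np.array(target)-s["position"]
    return (h-heading)/6,np.array([x@d,y@d,z@d])/.04
E
python3 - <<'E'
from h import *
from scipy.optimize import least_squares
np.set_printoptions(precision=4,suppress=True)
M=np.array([[.125,.25],[.125,-.25],[-.125,-.25],[-.125,.25]])
uv=np.array([T(70,38),T(773,105),T(754,458),T(24,390)])
def W(p,m,z):
    c,s=np.cos(p[2]),np.sin(p[2]);return np.c_[m@np.array([[c,s],[-s,c]])+p[:2],np.full(len(m),z)]
p=least_squares(lambda p:(proj("top",W(p,M,.012))-uv).ravel(),[.5,0,0])
print(p.fun);p=p.x;np.save("jig.npy",p);print("jig",p[:2],np.degrees(p[2]))
L=lambda w:(lambda d:np.array([d[0]*np.cos(p[2])+d[1]*np.sin(p[2]),-d[0]*np.sin(p[2])+d[1]*np.cos(p[2])]))(np.array(w)[:2]-p[:2])
print("wing",L([.5477,-.1667]),L([.5495,-.1667]))
print("post tops",proj("side",W(p,np.array([[.08,-.225]]),.081)),proj("top",W(p,np.array([[.08,-.225]]),.081)))
print(mv([.548,-.167,.18],24))
E
```

```text
[-0.408  -0.171   0.3159 -0.5266  0.4991  0.5995 -0.4154 -0.0185]
jig [ 0.49   -0.0259] -8.543289552984799
wing [ 0.078  -0.1307] [ 0.0798 -0.1304]
post tops [[365.7375 278.0764]] [[382.3472 208.0202]]
(np.float64(6.914974268872849), array([-18.4922,   0.5234,   1.2699]))
```

>>> {"api": "drive_tool", "payload": {"offset": [[0, 0, 0], [0, 0, 0], [-0.5, 0, 0], [-0.6, 0, 0], [-0.8, 0, 0], [-0.9, 0, 0], [-1, 0, 0], [-1, 0, 0], [-1, 0, 0], [-1, 0, 0]], "turn": [[0, 0, 1], [0, 0, 1], [0, 0, 1], [0, 0, 1], [0, 0, 1], [0, 0, 1], [0, 0, 0.9], [0, 0, 0], [0, 0, 0], [0, 0, 0]], "hand": [1, 1, 1, 1, 1, 1, 0.8, 0.8, 0.8, 0.8]}}

```text
time_s: 1.35
position: [0.3729, 0.2734, 0.2311]
tool_rot: [[-0.408, 0.913, -0.001], [0.913, 0.408, -0.0], [-0.0, -0.001, -1.0]]
ft_force: [-0.1, -0.3, 1.0]
grip_width: 0.0684
gripper_force: 0.0
```

```bash
python3 -c "
from h import *
print(mv([.549,-.167,.18],24))"
```

```text
(np.float64(0.015809517676340572), array([-11.84798486,  -0.45723906,   1.27750828]))
```

>>> {"api": "drive_tool", "payload": {"offset": [[-1, 0, 0], [-1, 0, 0], [-1, 0, 0], [-1, 0, 0], [-1, 0, 0], [-1, 0, 0], [-1, 0, 0], [-1, 0, 0], [-1, 0, 0], [-1, 0, 0]], "turn": [[0, 0, 0], [0, 0, 0], [0, 0, 0], [0, 0, 0], [0, 0, 0], [0, 0, 0], [0, 0, 0], [0, 0, 0], [0, 0, 0], [0, 0, 0]], "hand": [0.7, 0.7, 0.7, 0.7, 0.7, 0.7, 0.7, 0.7, 0.7, 0.7]}}

```text
time_s: 2.6
position: [0.5362, -0.0918, 0.231]
tool_rot: [[-0.408, 0.913, -0.001], [0.913, 0.408, 0.0], [0.001, -0.0, -1.0]]
ft_force: [-0.0, -0.7, 0.4]
grip_width: 0.0598
gripper_force: 0.0
```

```bash
python3 -c "
from h import *
print(mv([.549,-.167,.18],24))"
```

```text
(np.float64(0.01346811400090786), array([-1.84828647, -0.47351467,  1.27514264]))
```

>>> {"api": "drive_tool", "payload": {"offset": [[-0.95, -0.25, 0], [-0.9, -0.22, 0], [0, 0, 0.6], [0, 0, 0.6], [0, 0, 0.6], [0, 0, 0.2], [0, 0, 0], [0, 0, 0], [0, 0, 0], [0, 0, 0]], "turn": [[0, 0, 0], [0, 0, 0], [0, 0, 0], [0, 0, 0], [0, 0, 0], [0, 0, 0], [0, 0, 0], [0, 0, 0], [0, 0, 0], [0, 0, 0]], "hand": [0.7, 0.7, 0.7, 0.7, 0.7, 0.7, 0.7, 0.7, 0.7, 0.7]}}

```text
time_s: 3.85
position: [0.5491, -0.1658, 0.1518]
tool_rot: [[-0.408, 0.913, 0.001], [0.913, 0.408, -0.0], [-0.001, 0.0, -1.0]]
ft_force: [0.9, 0.5, 0.3]
grip_width: 0.0597
gripper_force: 0.0
```

```bash
python3 -c "
from h import *
from rig import get_image
import cv2
t=get_image('top')[150:260,290:410]; s=get_image('side')[170:290,280:400]
f=lambda a:cv2.resize(a,(400,int(400*a.shape[0]/a.shape[1])),interpolation=cv2.INTER_CUBIC)
t=f(t);s=f(s);im=np.zeros((400,800,3),np.uint8);im[:t.shape[0],:400]=t;im[:s.shape[0],400:]=s
cv2.imwrite('pics/a2.png',im)"
```

```text
(no output)
```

View pics/a2.png

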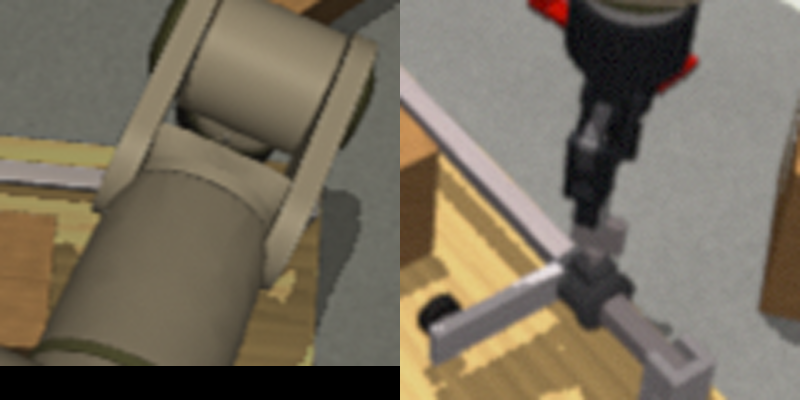

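The side view shows the near finger just in front of the wing, at about (590,225). The jaws straddle it, so I can descend and close gently.

>>> {"api": "drive_tool", "payload": {"offset": [[0, 0, 0.3], [0, 0, 0.3], [0, 0, 0.3], [0, 0, 0.3], [0, 0, 0.12], [0, 0, 0], [0, 0, 0], [0, 0, 0], [0, 0, 0], [0, 0, 0]], "turn": [[0, 0, 0], [0, 0, 0], [0, 0, 0], [0, 0, 0], [0, 0, 0], [0, 0, 0], [0, 0, 0], [0, 0, 0], [0, 0, 0], [0, 0, 0]], "hand": [0.7, 0.7, 0.7, 0.7, 0.7, 0.5, 0.4, 0.3, 0.2, 0.1], "newtons": 30}}

```text
time_s: 5.2
position: [0.549, -0.1659, 0.099]
tool_rot: [[-0.408, 0.913, 0.0], [0.913, 0.408, -0.0], [-0.0, -0.0, -1.0]]
ft_force: [-2.1, 0.2, 4.3]
grip_width: 0.0153
gripper_force: 29.2
```

>>> {"api": "drive_tool", "payload": {"offset": [[0, 0, 0], [0, 0, 0], [0, 0, 0], [0, 0, 0], [0, 0, 0], [0, 0, 0], [0, 0, 0], [0, 0, 0], [0, 0, 0], [0, 0, 0]], "turn": [[0, 0, 0], [0, 0, 0], [0, 0, 0], [0, 0, 0], [0, 0, 0], [0, 0, 0], [0, 0, 0], [0, 0, 0], [0, 0, 0], [0, 0, 0]], "hand": [0, 0, 0, 0, 0, 0, 0, 0, 0, 0], "newtons": 30}}

```text
time_s: 6.45
position: [0.549, -0.1659, 0.0989]
tool_rot: [[-0.408, 0.913, 0.0], [0.913, 0.408, -0.0], [-0.0, -0.0, -1.0]]
ft_force: [-2.6, -0.9, 5.6]
grip_width: 0.015
gripper_force: 29.3
```

```bash
python3 -c "
from rig import observe
s=observe();print(s['wrist_torque'],s['ft_force'],s['grip_width'],s['q'])"
```

```text
[-0.09016823  0.48495374  0.01592124] [-2.55610117 -0.93472516  5.56738296] 0.014978569005387328 [-2.86272417e+01  3.13137412e+01  8.18272617e+01 -1.85857477e-02
  6.68421538e+01 -5.27125246e+01]
```

>>> {"api": "drive_tool", "payload": {"offset": [[0, 0, 0], [0, 0, 0], [0, 0, 0], [0, 0, 0], [0, 0, 0], [0, 0, 0], [0, 0, 0], [0, 0, 0], [0, 0, 0], [0, 0, 0]], "turn": [[0, 0, 0], [0, 0, 0], [0, 0, -0.5], [0, 0, -0.5], [0, 0, -0.5], [0, 0, -0.5], [0, 0, -0.5], [0, 0, -0.5], [0, 0, 0], [0, 0, 0]], "hand": [0, 0, 0, 0, 0, 0, 0, 0, 0, 0], "newtons": 60}}

```text
time_s: 7.7
position: [0.5489, -0.166, 0.099]
tool_rot: [[-0.67, 0.742, -0.0], [0.742, 0.67, -0.001], [-0.0, -0.0, -1.0]]
ft_force: [-3.5, -1.7, 6.7]
grip_width: 0.0131
gripper_force: 58.6
```

```bash
python3 -c "
from rig import observe
s=observe();print(s['wrist_torque'],s['ft_force'],s['grip_width'],s['q'])"
```

```text
[-0.16642436  0.65805224  0.01230201] [-3.53641575 -1.72205874  6.70689307] 0.01306600521853468 [-2.86328489e+01  3.13033415e+01  8.18271294e+01 -3.47911157e-02
  6.68551269e+01 -7.07112017e+01]
```

>>> {"api": "drive_tool", "payload": {"offset": [[0, 0, 0], [0, 0, 0], [0, 0, 0], [0, 0, 0], [0, 0, 0], [0, 0, 0], [0, 0, 0], [0, 0, 0], [0, 0, 0], [0, 0, 0]], "turn": [[0, 0, -0.8], [0, 0, -0.8], [0, 0, -0.8], [0, 0, -0.8], [0, 0, -0.8], [0, 0, -0.8], [0, 0, -0.8], [0, 0, -0.8], [0, 0, -0.8], [0, 0, -0.8]], "hand": [0, 0, 0, 0, 0, 0, 0, 0, 0, 0]}}

```text
time_s: 8.95
position: [0.5488, -0.1659, 0.0989]
tool_rot: [[-1.0, -0.004, -0.0], [-0.004, 1.0, -0.0], [0.0, -0.0, -1.0]]
ft_force: [-4.7, -1.8, 6.9]
grip_width: 0.0128
gripper_force: 58.6
```

```bash
python3 -c "
from h import *
from rig import get_image,observe
import cv2
s=observe();print(s['wrist_torque'],s['ft_force'],s['grip_width'],s['q'])
a=get_image('side');cv2.imwrite('pics/side3.png',a)
t=a[215:310,270:390]
cv2.imwrite('pics/a3.png',cv2.resize(t,None,fx=6,fy=6,interpolation=cv2.INTER_CUBIC))"
```

```text
[-0.19714598  0.71377795 -0.12018997] [-4.68261609 -1.83615099  6.85012447] 0.012828286742617656 [-2.86377724e+01  3.13044950e+01  8.18367258e+01 -3.26805774e-02
  6.68614818e+01 -1.18853847e+02]
```

View pics/a3.png

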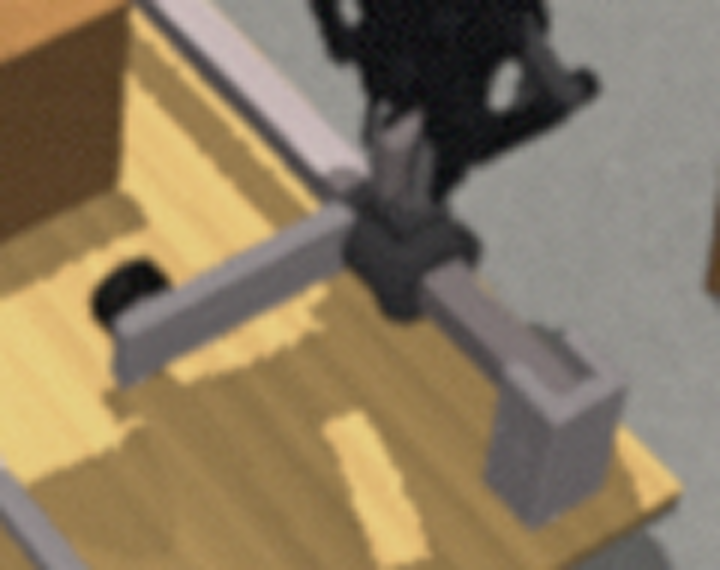

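The wing is now edge-on near (400,165), so the screw has turned with the tool. I'll turn it a little further and start sliding.

>>> {"api": "drive_tool", "payload": {"offset": [[0, 0, 0], [0, 0, 0], [0, 0, 0], [-0.044, 0.117, 0], [-0.088, 0.234, 0], [-0.088, 0.234, 0], [-0.088, 0.234, 0], [-0.044, 0.117, 0], [-0.044, 0.117, 0], [-0.044, 0.117, 0]], "turn": [[0, 0, -0.7], [0, 0, -0.7], [0, 0, -0.6], [0, 0, 0], [0, 0, 0], [0, 0, 0], [0, 0, 0], [0, 0, 0], [0, 0, 0], [0, 0, 0]], "hand": [0, 0, 0, 0, 0, 0, 0, 0, 0, 0]}}

```text
time_s: 10.25
position: [0.5563, -0.1163, 0.0989]
tool_rot: [[-0.978, -0.209, 0.0], [-0.209, 0.978, -0.001], [0.0, -0.001, -1.0]]
ft_force: [-3.4, -0.8, 4.8]
grip_width: 0.0132
gripper_force: 58.7
```

```bash
cat >> h.py <<'E'
def st(pic=None):
    from rig import observe,get_image
    import cv2
    s=observe();p=np.load("jig.npy");yh=np.array([-np.sin(p[2]),np.cos(p[2]),0]);xh=np.array([yh[1],-yh[0],0])
    d=s["position"]-[*p[:2],0];h=np.arctan2(s["tool_rot"][1,1],s["tool_rot"][0,1])
    print("t",round(s["time_s"],2),"jig x,y mm",np.round([d@xh*1e3,d@yh*1e3],2),"F x,y,z",np.round([s["ft_force"]@xh,s["ft_force"]@yh,s["ft_force"][2]],2),"Tz",round(s["wrist_torque"][2],3),"w",round(s["grip_width"]*1e3,2),"head",round(np.degrees(h),2),"unit y in tool",np.round(s["tool_rot"].T@yh,3),"q6",round(s["q"][5],1))
    if pic:
        a=get_image(pic[0]);cv2.imwrite(pic[1],a)
E
python3 -c "
from h import *
st(('side','pics/side4.png'))
import cv2
a=cv2.imread('pics/side4.png')[160:310,190:390]
cv2.imwrite('pics/a4.png',cv2.resize(a,None,fx=4,fy=4,interpolation=cv2.INTER_CUBIC))"
```

```text
t 10.25 jig x,y mm [ 79.02 -79.59] F x,y,z [-3.29 -1.26  4.76] Tz -0.1 w 13.18 head 102.09 unit y in tool [-0.352  0.936 -0.001] q6 -125.8
```

View pics/a4.png

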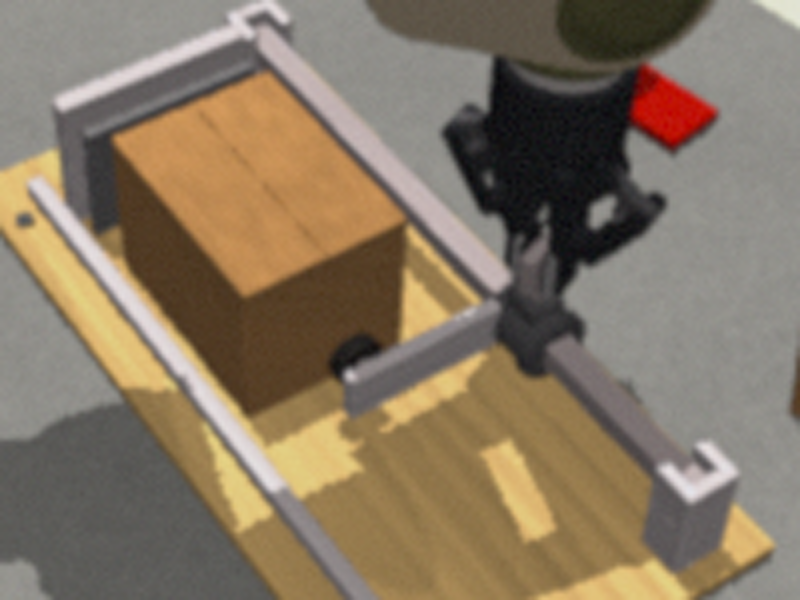

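The side view shows the collar sliding freely. The buffer at (355,355) is about 15 mm short of the carton.

>>> {"api": "drive_tool", "payload": {"offset": [[-0.022, 0.0585, 0], [-0.022, 0.0585, 0], [-0.022, 0.0585, 0], [-0.022, 0.0585, 0], [-0.022, 0.0585, 0], [-0.022, 0.0585, 0], [-0.022, 0.0585, 0], [-0.022, 0.0585, 0], [-0.022, 0.0585, 0], [-0.022, 0.0585, 0]], "turn": [[0, 0, 0], [0, 0, 0], [0, 0, 0], [0, 0, 0], [0, 0, 0], [0, 0, 0], [0, 0, 0], [0, 0, 0], [0, 0, 0], [0, 0, 0]], "hand": [0, 0, 0, 0, 0, 0, 0, 0, 0, 0]}}

```text
time_s: 11.55
position: [0.56, -0.0921, 0.0989]
tool_rot: [[-0.978, -0.209, -0.0], [-0.209, 0.978, -0.001], [0.0, -0.001, -1.0]]
ft_force: [-4.0, -3.1, 5.7]
grip_width: 0.0134
gripper_force: 58.7
```

```bash
python3 -c "
from h import *
st()"
```

```text
t 11.55 jig x,y mm [ 79.07 -55.08] F x,y,z [-3.5  -3.62  5.73] Tz -0.082 w 13.44 head 102.08 unit y in tool [-0.352  0.936 -0.001] q6 -123.3
```

```bash
python3 -c "
from h import *
p=np.load('jig.npy')
def L(w):
    d=w[:2]-p[:2];return np.round(1e3*np.array([d[0]*np.cos(p[2])+d[1]*np.sin(p[2]),-d[0]*np.sin(p[2])+d[1]*np.cos(p[2])]),1)
for n,u,z in (('cf',(204,147),.122),('cf',(190,312),.122),('cb',(438,168),.122),('cb',(418,335),.122),('bp',(175,145),.1),('bp',(159,325),.1),('fence',(137,126),.112),('fence',(117,325),.112),('buf',(533,275),.06)): print(n,L(atz('top',T(*u),z)))
"
```

```text
cf [ 31.8 135.4]
cf [-75.1 132.3]
cb [ 32.4 -15.7]
cb [-75.9 -12.4]
bp [ 36.  156.5]
bp [-82.6 153.2]
fence [ 43.7 181.2]
fence [-86.5 178.5]
buf [-20.9 -86.5]
```

>>> {"api": "drive_tool", "payload": {"offset": [[-0.009, 0.0234, 0], [-0.009, 0.0234, 0], [-0.009, 0.0234, 0], [-0.009, 0.0234, 0], [-0.009, 0.0234, 0], [-0.009, 0.0234, 0], [-0.009, 0.0234, 0], [-0.009, 0.0234, 0], [-0.009, 0.0234, 0], [-0.009, 0.0234, 0]], "turn": [[0, 0, 0], [0, 0, 0], [0, 0, 0], [0, 0, 0], [0, 0, 0], [0, 0, 0], [0, 0, 0], [0, 0, 0], [0, 0, 0], [0, 0, 0]], "hand": [0, 0, 0, 0, 0, 0, 0, 0, 0, 0]}}

```text
time_s: 12.8
position: [0.5615, -0.0823, 0.0989]
tool_rot: [[-0.978, -0.209, -0.0], [-0.209, 0.978, -0.001], [0.0, -0.001, -1.0]]
ft_force: [-3.2, -3.6, 6.5]
grip_width: 0.013
gripper_force: 58.7
```

```bash
python3 -c "
from h import *
st()"
```

```text
t 12.8 jig x,y mm [ 79.09 -45.16] F x,y,z [-2.66 -4.03  6.49] Tz -0.084 w 12.97 head 102.08 unit y in tool [-0.352  0.936 -0.001] q6 -122.3
```

Still only drag. I'll go on in 4 mm calls.

>>> {"api": "drive_tool", "payload": {"offset": [[-0.0035, 0.0094, 0], [-0.0035, 0.0094, 0], [-0.0035, 0.0094, 0], [-0.0035, 0.0094, 0], [-0.0035, 0.0094, 0], [-0.0035, 0.0094, 0], [-0.0035, 0.0094, 0], [-0.0035, 0.0094, 0], [-0.0035, 0.0094, 0], [-0.0035, 0.0094, 0]], "turn": [[0, 0, 0], [0, 0, 0], [0, 0, 0], [0, 0, 0], [0, 0, 0], [0, 0, 0], [0, 0, 0], [0, 0, 0], [0, 0, 0], [0, 0, 0]], "hand": [0, 0, 0, 0, 0, 0, 0, 0, 0, 0]}}

```text
time_s: 14.05
position: [0.5621, -0.0783, 0.0989]
tool_rot: [[-0.978, -0.209, -0.0], [-0.209, 0.978, -0.001], [0.0, -0.001, -1.0]]
ft_force: [-4.3, -4.2, 5.9]
grip_width: 0.013
gripper_force: 58.7
```

```bash
python3 -c "
from h import *
st()"
```

```text
t 14.05 jig x,y mm [ 79.09 -41.14] F x,y,z [-3.61 -4.79  5.91] Tz -0.059 w 13.02 head 102.08 unit y in tool [-0.352  0.936 -0.001] q6 -121.9
```

>>> {"api": "drive_tool", "payload": {"offset": [[-0.003, 0.008, 0], [-0.003, 0.008, 0], [-0.003, 0.008, 0], [-0.003, 0.008, 0], [-0.003, 0.008, 0], [-0.003, 0.008, 0], [-0.003, 0.008, 0], [-0.003, 0.008, 0], [-0.003, 0.008, 0], [-0.003, 0.008, 0]], "turn": [[0, 0, 0], [0, 0, 0], [0, 0, 0], [0, 0, 0], [0, 0, 0], [0, 0, 0], [0, 0, 0], [0, 0, 0], [0, 0, 0], [0, 0, 0]], "hand": [0, 0, 0, 0, 0, 0, 0, 0, 0, 0]}}

```text
time_s: 15.3
position: [0.5626, -0.0749, 0.0989]
tool_rot: [[-0.978, -0.209, -0.0], [-0.209, 0.978, -0.001], [0.0, -0.001, -1.0]]
ft_force: [-3.3, -3.7, 5.8]
grip_width: 0.013
gripper_force: 58.7
```

```bash
python3 -c "
from h import *
st()"
```

```text
t 15.3 jig x,y mm [ 79.12 -37.73] F x,y,z [-2.72 -4.18  5.79] Tz -0.037 w 13.03 head 102.08 unit y in tool [-0.352  0.936 -0.001] q6 -121.6
```

>>> {"api": "drive_tool", "payload": {"offset": [[-0.003, 0.008, 0], [-0.003, 0.008, 0], [-0.003, 0.008, 0], [-0.003, 0.008, 0], [-0.003, 0.008, 0], [-0.003, 0.008, 0], [-0.003, 0.008, 0], [-0.003, 0.008, 0], [-0.003, 0.008, 0], [-0.003, 0.008, 0]], "turn": [[0, 0, 0], [0, 0, 0], [0, 0, 0], [0, 0, 0], [0, 0, 0], [0, 0, 0], [0, 0, 0], [0, 0, 0], [0, 0, 0], [0, 0, 0]], "hand": [0, 0, 0, 0, 0, 0, 0, 0, 0, 0]}}

```text
time_s: 16.55
position: [0.5631, -0.0716, 0.0989]
tool_rot: [[-0.978, -0.209, -0.0], [-0.209, 0.978, -0.001], [0.0, -0.001, -1.0]]
ft_force: [-4.2, -4.1, 5.2]
grip_width: 0.0129
gripper_force: 58.7
```

```bash
python3 -c "
from h import *
st()"
```

```text
t 16.55 jig x,y mm [ 79.11 -34.32] F x,y,z [-3.53 -4.72  5.24] Tz -0.066 w 12.9 head 102.08 unit y in tool [-0.352  0.936 -0.001] q6 -121.2
```

>>> {"api": "drive_tool", "payload": {"offset": [[-0.003, 0.008, 0], [-0.003, 0.008, 0], [-0.003, 0.008, 0], [-0.003, 0.008, 0], [-0.003, 0.008, 0], [-0.003, 0.008, 0], [-0.003, 0.008, 0], [-0.003, 0.008, 0], [-0.003, 0.008, 0], [-0.003, 0.008, 0]], "turn": [[0, 0, 0], [0, 0, 0], [0, 0, 0], [0, 0, 0], [0, 0, 0], [0, 0, 0], [0, 0, 0], [0, 0, 0], [0, 0, 0], [0, 0, 0]], "hand": [0, 0, 0, 0, 0, 0, 0, 0, 0, 0]}}

```text
time_s: 17.8
position: [0.5636, -0.0688, 0.0989]
tool_rot: [[-0.978, -0.209, -0.0], [-0.209, 0.978, -0.002], [0.001, -0.002, -1.0]]
ft_force: [-4.3, -6.0, 5.5]
grip_width: 0.013
gripper_force: 58.7
```

```bash
python3 -c "
from h import *
st()"
```

```text
t 17.8 jig x,y mm [ 79.14 -31.51] F x,y,z [-3.36 -6.56  5.55] Tz -0.105 w 13.0 head 102.07 unit y in tool [-0.352  0.936 -0.002] q6 -120.9
```

>>> {"api": "drive_tool", "payload": {"offset": [[-0.002, 0.0056, 0], [-0.002, 0.0056, 0], [-0.002, 0.0056, 0], [-0.002, 0.0056, 0], [-0.002, 0.0056, 0], [0, 0, 0], [0, 0, 0], [0, 0, 0], [0, 0, 0], [0, 0, 0]], "turn": [[0, 0, 0], [0, 0, 0], [0, 0, 0], [0, 0, 0], [0, 0, 0], [0, 0, 0], [0, 0, 0], [0, 0, 0], [0, 0, 0], [0, 0, 0]], "hand": [0, 0, 0, 0, 0, 0, 0, 0, 0, 0]}}

```text
time_s: 19.05
position: [0.5637, -0.0681, 0.0989]
tool_rot: [[-0.978, -0.209, -0.0], [-0.209, 0.978, -0.003], [0.001, -0.003, -1.0]]
ft_force: [-5.5, -9.3, 5.6]
grip_width: 0.0128
gripper_force: 58.7
```

```bash
python3 -c "
from h import *
st()"
```

```text
t 19.05 jig x,y mm [ 79.14 -30.85] F x,y,z [ -4.08 -10.03   5.6 ] Tz -0.058 w 12.78 head 102.06 unit y in tool [-0.352  0.936 -0.003] q6 -120.7
```

>>> {"api": "drive_tool", "payload": {"offset": [[-0.002, 0.0056, 0], [-0.002, 0.0056, 0], [-0.001, 0.0028, 0], [0, 0, 0], [0, 0, 0], [0, 0, 0], [0, 0, 0], [0, 0, 0], [0, 0, 0], [0, 0, 0]], "turn": [[0, 0, 0], [0, 0, 0], [0, 0, 0], [0, 0, 0.5], [0, 0, 0.5], [0, 0, 0.5], [0, 0, 0.5], [0, 0, 0.5], [0, 0, 0.5], [0, 0, 0]], "hand": [0, 0, 0, 0, 0, 0, 0, 0, 0, 0]}}

```text
time_s: 20.3
position: [0.5637, -0.0677, 0.0989]
tool_rot: [[-0.995, 0.104, -0.001], [0.104, 0.995, -0.004], [0.0, -0.004, -1.0]]
ft_force: [-5.3, -10.0, 5.0]
grip_width: 0.0134
gripper_force: 58.8
```

```bash
python3 -c "
from h import *
st()"
```

```text
t 20.3 jig x,y mm [ 79.11 -30.38] F x,y,z [ -3.77 -10.66   5.01] Tz 0.015 w 13.45 head 84.05 unit y in tool [-0.045  0.999 -0.004] q6 -102.7
```

>>> {"api": "drive_tool", "payload": {"offset": [[0, 0.004, 0], [0, 0.004, 0], [0, 0, 0], [0, 0, 0], [0, 0, 0], [0, 0, 0], [0, 0, 0], [0, 0, 0], [0, 0, 0], [0, 0, 0]], "turn": [[0, 0, 0], [0, 0, 0.6], [0, 0, 0.6], [0, 0, 0.6], [0, 0, 0.6], [0, 0, 0.6], [0, 0, 0.6], [0, 0, 0.6], [0, 0, 0], [0, 0, 0]], "hand": [0, 0, 0, 0, 0, 0, 0, 0, 0, 0]}}

```text
time_s: 21.55
position: [0.5638, -0.0674, 0.099]
tool_rot: [[-0.856, 0.517, -0.0], [0.517, 0.856, -0.004], [-0.002, -0.003, -1.0]]
ft_force: [-5.0, -10.1, 5.0]
grip_width: 0.0132
gripper_force: 58.8
```

```bash
python3 -c "
from h import *
st()"
```

```text
t 21.55 jig x,y mm [ 79.16 -30.12] F x,y,z [ -3.45 -10.76   4.99] Tz 0.084 w 13.2 head 58.87 unit y in tool [ 0.384  0.923 -0.004] q6 -77.5
```

>>> {"api": "drive_tool", "payload": {"offset": [[0, 0, 0], [0, 0, 0], [0, 0, 0], [0, 0, 0], [0, 0, 0], [0, 0, 0], [0, 0, 0], [0, 0, 0], [0, 0, 0], [0, 0, 0]], "turn": [[0, 0, 0.5], [0, 0, 0.5], [0, 0, 0.5], [0, 0, 0.5], [0, 0, 0.5], [0, 0, 0.5], [0, 0, 0.5], [0, 0, 0.5], [0, 0, 0], [0, 0, 0]], "hand": [0, 0, 0, 0, 0, 0, 0, 0, 0, 0]}}

```text
time_s: 22.8
position: [0.5639, -0.0673, 0.099]
tool_rot: [[-0.572, 0.82, -0.0], [0.82, 0.572, -0.003], [-0.003, -0.002, -1.0]]
ft_force: [-4.2, -8.6, 5.3]
grip_width: 0.0126
gripper_force: 58.8
```

```bash
python3 -c "
from h import *
st()"
```

```text
t 22.8 jig x,y mm [ 79.26 -29.96] F x,y,z [-2.84 -9.13  5.34] Tz 0.072 w 12.57 head 34.88 unit y in tool [ 0.726  0.687 -0.003] q6 -53.5
```

>>> {"api": "drive_tool", "payload": {"offset": [[0, 0, 0], [0, 0, 0], [0, 0, 0], [0, 0, 0], [0, 0, 0], [0, 0, 0], [0, 0, 0], [0, 0, 0], [0, 0, 0], [0, 0, 0]], "turn": [[0, 0, 0.3], [0, 0, 0.3], [0, 0, 0.3], [0, 0, 0.3], [0, 0, 0.3], [0, 0, 0.3], [0, 0, 0.2], [0, 0, 0], [0, 0, 0], [0, 0, 0]], "hand": [0, 0, 0, 0, 0, 0, 0, 0, 0, 0]}}

```text
time_s: 24.05
position: [0.564, -0.0672, 0.0991]
tool_rot: [[-0.389, 0.921, 0.0], [0.921, 0.389, -0.003], [-0.003, -0.001, -1.0]]
ft_force: [-4.6, -9.8, 5.0]
grip_width: 0.0133
gripper_force: 58.8
```

```bash
python3 -c "
from h import *
st(('side','pics/side5.png'))
import cv2
a=cv2.imread('pics/side5.png')[150:300,190:390]
cv2.imwrite('pics/a5.png',cv2.resize(a,None,fx=4,fy=4,interpolation=cv2.INTER_CUBIC))"
```

```text
t 24.05 jig x,y mm [ 79.32 -29.9 ] F x,y,z [ -3.11 -10.37   5.03] Tz 0.071 w 13.31 head 22.89 unit y in tool [ 0.853  0.521 -0.003] q6 -41.5
```

View pics/a5.png

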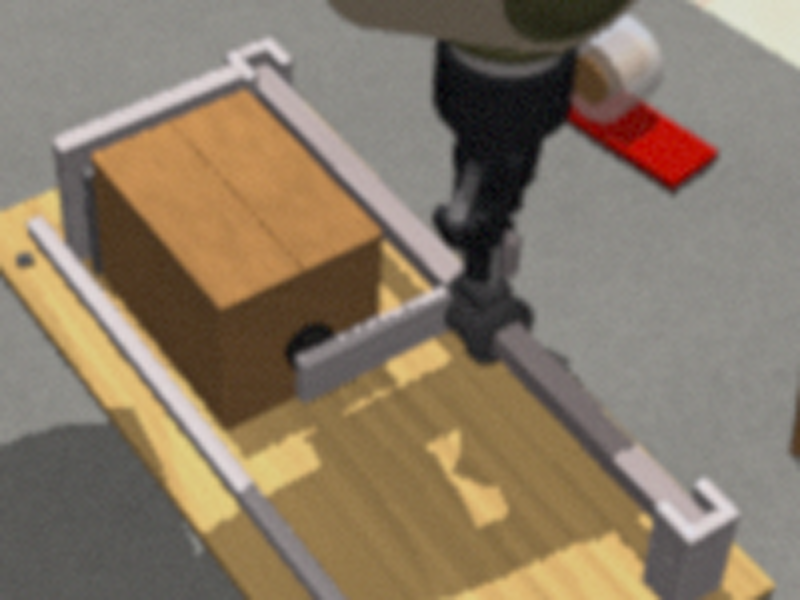

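The carton sits against the backing plate at about (92,230), with the buffer pressed onto it. I'll turn a little further to make sure the screw is tight, then release.

>>> {"api": "drive_tool", "payload": {"offset": [[0, 0, 0], [0, 0, 0], [0, 0, 0], [0, 0, 0], [0, 0, 0], [0, 0, 0], [0, 0, 0], [0, 0, 0], [0, 0, 0], [0, 0, 0]], "turn": [[0, 0, 0.3], [0, 0, 0.3], [0, 0, 0.3], [0, 0, 0.3], [0, 0, 0.3], [0, 0, 0.3], [0, 0, 0.3], [0, 0, 0.3], [0, 0, 0], [0, 0, 0]], "hand": [0, 0, 0, 0, 0, 0, 0, 0, 0, 0]}}

```text
time_s: 25.35
position: [0.5641, -0.0672, 0.0991]
tool_rot: [[-0.148, 0.989, 0.0], [0.989, 0.148, -0.004], [-0.004, -0.0, -1.0]]
ft_force: [-3.7, -9.8, 5.9]
grip_width: 0.013
gripper_force: 58.8
```

```bash
python3 -c "
from h import *
st()"
```

```text
t 25.35 jig x,y mm [ 79.44 -29.86] F x,y,z [ -2.21 -10.29   5.88] Tz 0.457 w 13.04 head 8.53 unit y in tool [ 0.956  0.294 -0.004] q6 -27.1
```

Torque is up to 0.46 N m, so the screw is at its end stop. Now I'll release and retreat upwards.

>>> {"api": "drive_tool", "payload": {"offset": [[0, 0, 0], [0, 0, 0], [0, 0, 0], [0, 0, 0], [0, 0, 0], [0, 0, -0.5], [0, 0, -0.8], [0, 0, -1], [0, 0, -1], [0, 0, -0.5]], "turn": [[0, 0, 0], [0, 0, 0], [0, 0, 0], [0, 0, 0], [0, 0, 0], [0, 0, 0], [0, 0, 0], [0, 0, 0], [0, 0, 0], [0, 0, 0]], "hand": [0.5, 0.5, 0.5, 0.5, 0.5, 0.5, 0.5, 0.5, 0.5, 0.5]}}

```text
time_s: 26.6
position: [0.5644, -0.0655, 0.2529]
tool_rot: [[-0.148, 0.989, 0.003], [0.989, 0.148, -0.001], [-0.001, 0.003, -1.0]]
ft_force: [0.3, -0.1, 0.1]
grip_width: 0.0424
gripper_force: 0.0
```

```bash
python3 -c "
from h import *
st(('side','pics/side6.png'))
import cv2
f=lambda n:cv2.resize(cv2.imread(n)[150:300,190:390],None,fx=2,fy=4,interpolation=cv2.INTER_CUBIC)
f=lambda n:cv2.resize(cv2.imread(n)[180:280,230:330],(400,400),interpolation=cv2.INTER_CUBIC)
cv2.imwrite('pics/a6.png',np.hstack([f('pics/side5.png'),f('pics/side6.png')]))"
```

```text
t 26.6 jig x,y mm [ 79.45 -28.15] F x,y,z [ 0.32 -0.04  0.14] Tz -0.019 w 42.43 head 8.49 unit y in tool [ 0.956  0.293 -0.   ] q6 -27.1
```

View pics/a6.png

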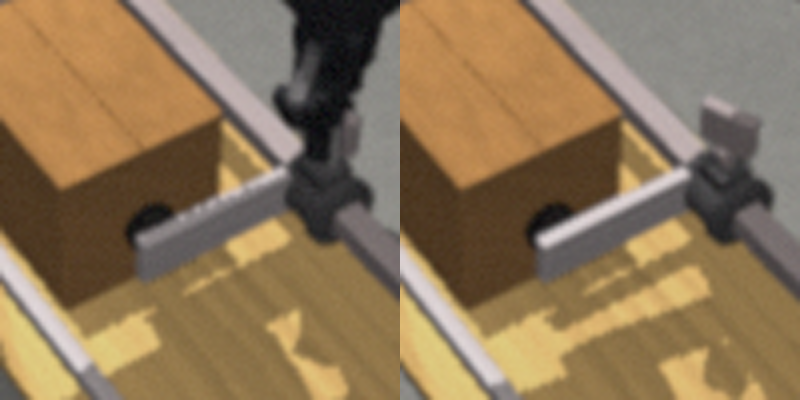

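The collar, buffer at (555,225) and carton are in the same place before and after the release, and the wing is back at its tight angle. I'm handing in the job.

```bash
python3 -c "
from rig import env
print(env.close_job())"
```

```text
the job is handed in; nothing more can be done
None
```

I handed the job in at about 26.6 s. The carton is against the backing plate, the screw is tight at its end stop, and I estimate the buffer presses with about 9–10 N (from wrist force, not measured directly). The collar didn't move when I let go. The hand-in returned no verdict.

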